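# Cover the module housings

## Robot

A 6-joint arm with a two-finger parallel gripper is mounted at the origin on the work surface. World frame = base frame: x ahead of the robot, y to its left, z up, the work surface at z = 0. Lengths are in m, angles in rad, forces in N, time in s.
With the tool pointing down it reaches from about 0.35 to 0.975 m from the base axis. Payload 4.9 kg.
Tool frame: the origin (TCP) lies at the very end of the fingers, on their centre line; the grasp point (between the pads) lies manip.grip_point_offset behind it (manip.grip_point_offset is the distance from the TCP to the grasp point, in m); z points along the fingers, y is the direction in which the jaws open and shut (so a half turn about z gives the same grasp; the last joint's range is limited). The gripper opens to 85 mm and grips with 20 to 120 N. Pads are 22 mm wide; open, the fingers measure 114 mm over their backs; the gripper's body (76 mm by 85 mm) begins 54 mm behind the grasp point. The pads swing forward as they close: fully open they stand 13 mm farther back than shut.
Start: joints at [-1.229, 0.053, 1.613, -0, 1.476, -0.119], TCP at [0.278, -0.56, 0.231] pointing down, gripper open.
Joint ranges: [-3.01, 3.01], [-1.01, 2.22], [0.06, 2.58], [-1.02, 4.17], [0.09, 2.62], [-3.14, 3.14]. Speed limits (rad/s): [2.57, 2.57, 3.14, 3.14, 3.14, 3.14].

## Interface

Orientations are given as a unit quaternion [w, x, y, z].
In Python, from plant import status, grab_frame, camera_params, ticket, boxes_of, outline_of, manip gives the robot as it stands. The module is installed in compiled form; this text tells all that it offers.
- The arm moves only by the tool play_rows, never from a script. Its argument "deltas" is a list of rows, each a list of 2 entries, a list of its own where there are three numbers: the shift along the world's x, y, z in m, then the turn about the world's z in rad. A call has 1 to 5 rows; each row is the pose to reach, as a shift and turn from the pose commanded when the call began; what a row does not reach only later rows make up. A row lasts 1/8 s, in which the tool goes at most 62.5 mm and 10.7 degrees, less where a joint would pass 70% of its speed; a pose out of reach is approached as far as the arm can. A call with a gripper value outside its range is refused whole. "grip" is the opening, from -1 (shut) to 1 (fully open), set as the call begins (left out, the last holds). The fingers move at their own pace and stop on an object; the grip force is fixed at half the most. Time passes only in rows, so rows that repeat a pose let the fingers close. It gives the time, the measured TCP pose, the force and the opening at its end, in the units of the state.
- status.state(): the state, without advancing time (a new reading comes with each control period).
- grab_frame(name): name is "scene" or "top" or "wrist"; returns (picture, depth): 384x512x3 uint8, blue, green, red; 384x512 float32, m along the optical axis (not along the pixel's ray), 0 where there is no reading.
- camera_params(name): a dict with "mtx" (3x3 intrinsics, pixels), "world_from_camera" (4x4, takes a point from camera to world coordinates). Camera axes: x right, y up, looking along -z (the intrinsics and any distortion apply to the point x, -y, -z); pixel columns grow to the right and rows downward; lengths in m; the calibration is good to about 2 mm. A picture is of the moment at which its call begins: read the wrist's pose just before it. camera_params takes no time and is no camera call; for the wrist camera it gives the pose at the moment of the call.
- ticket.job_done(): hands the job in, once; it reports no verdict.
Trained networks look in the newest picture that a camera, given by its name, has taken for a name from the list of things; names that differ only in an ending like _2 or _b are one class to them, and where a whole thing is asked for, a point or a joint stands for the part that bears it (a point fixed in the world has none). Each returns a list of dicts, best first, with "confidence" (0 to 1); they miss things now and then, are a little off and sometimes report something else, mostly with a low value. They report only what shows in the picture. A call takes as long as a camera call.
- boxes_of(camera, name): "box" ([left, top, right, bottom] in pixels, round what is visible of it).
- outline_of(camera, name): "region" (384x512 bool, what is visible of it) and "box" ([left, top, right, bottom] in pixels, round what is visible of it).
The state is a dict: "time": time; "joint_pos": joint angles; "joint_vel": joint speeds; "joint_efforts": joint torques, N m; "tool_pos": TCP position; "tool_rot": TCP orientation; "contact_force": force on the tool from outside, world axes, zero at the start; "ft_torque": the same for the moment, N m; "gripper_width": opening from 0.0 (shut) to 1.0 (fully open).
Only numpy, scipy, OpenCV 4.12 (cv2) and the standard library are available. Lean on these libraries where they do the work, as an engineer would, in place of code of your own. Each camera call takes 0.05 s, during which the arm holds its last target.

## Task

Three open electronics housings and their three covers lie about on the bench. Put each cover on the housing of its own shape and size so that it sits fully down, flat and in line with it, ready for the screwdriving machine. Set the covers down rather than drop them, leave the housings standing where they are, and do not disturb the tray of screws or the screwdriver.

Things in the scene. Friction and masses are not known exactly. Their poses are not given: they have to be found in the camera images.
- long_mouth (a point): grey plastic electronics housing, open at the top, rectangular, the longer one: 104 mm x 56 mm, 40 mm high, walls 3 mm, 0.35 kg, loose, standing on the table with a green circuit board inside. The point is the centre of its open mouth, at the height of the rim (40 mm above the table); x along the long side, z up.
- cover_long: the long cover: grey plastic, rectangular, the longer one: 104 mm x 56 mm, for the housing of that outline; 0.14 kg, loose, right way up on the table. A 4 mm plate; under it a locating lip 7 mm deep, 94 x 46 mm (the housing's opening is 98 x 50 mm), lower edge rounded; on top a heat-sink block to hold it by. Origin: centre of the lip's lower edge, 11 mm below the plate's top.
- long_grip (a point): finned aluminium block amid the long cover's top, 40 x 20 mm, 30 mm high. Point: on its centre line, 8 mm below its top, 22 mm above the plate's top, 33 mm above the lip's lower edge; x along the long side of cover and block, y across the 20 mm, z up. Seated, the plate lies on the rim and this point is 26 mm above the mouth point.
- short_mouth (a point): grey plastic electronics housing, open at the top, rectangular, the shorter one: 72 mm x 56 mm, 40 mm high, walls 3 mm, 0.35 kg, loose, standing on the table with a green circuit board inside. The point is the centre of its open mouth, at the height of the rim (40 mm above the table); x along the long side, z up.
- cover_short: the short cover: grey plastic, rectangular, the shorter one: 72 mm x 56 mm, for the housing of that outline; 0.14 kg, loose, right way up on the table. A 4 mm plate; under it a locating lip 7 mm deep, 62 x 46 mm (the housing's opening is 66 x 50 mm), lower edge rounded; on top a heat-sink block to hold it by. Origin: centre of the lip's lower edge, 11 mm below the plate's top.
- short_grip (a point): finned aluminium block amid the short cover's top, 40 x 20 mm, 30 mm high. Point: on its centre line, 8 mm below its top, 22 mm above the plate's top, 33 mm above the lip's lower edge; x along the long side of cover and block, y across the 20 mm, z up. Seated, the plate lies on the rim and this point is 26 mm above the mouth point.
- round_mouth (a point): grey plastic electronics housing, open at the top, round, 72 mm across, 40 mm high, walls 3 mm, 0.35 kg, loose, standing on the table with a green circuit board inside. The point is the centre of its open mouth, at the height of the rim (40 mm above the table); x in the plane of the mouth, z up.
- cover_round: the round cover: grey plastic, round, 72 mm across, for the housing of that outline; 0.14 kg, loose, right way up on the table. A 4 mm plate; under it a locating lip 7 mm deep, 62 mm across (the housing's opening is 66 mm across), lower edge rounded; on top a heat-sink block to hold it by. Origin: centre of the lip's lower edge, 11 mm below the plate's top.
- round_grip (a point): finned aluminium block amid the round cover's top, 40 x 20 mm, 30 mm high. Point: on its centre line, 8 mm below its top, 22 mm above the plate's top, 33 mm above the lip's lower edge; x along the block (any yaw fits), y across the 20 mm, z up. Seated, the plate lies on the rim and this point is 26 mm above the mouth point.
- screw_tray: bystander: white tray of screws, 120 x 90 x 28 mm, loose; origin at the centre of its underside
- screwdriver: bystander: screwdriver, 180 mm long, black handle, lying on the table; origin in its underside

How it is judged:
At the end, for the whole second after the job is handed in: Every cover sits on the housing of its own outline: centred within 5 mm, its plate down on the rim within 2 mm (its lip inside), level within 0.05 rad and, for the two rectangular ones, in line within 0.12 rad; all three housings stand upright on the table; everything is released and at rest (horizontal distance between long_grip and long_mouth below 0.005 m and z of long_grip in the frame of long_mouth between 0.023 and 0.028 m and angle between each of long_grip, long_mouth, short_grip, short_mouth, round_grip, round_mouth's own z axis and vertical below 0.05 rad and angle between the x axis of long_grip and the x axis of long_mouth, either way round below 0.12 rad and height (world z) of long_mouth between 0.036 and 0.045 m and horizontal distance between short_grip and short_mouth below 0.005 m and z of short_grip in the frame of short_mouth between 0.023 and 0.028 m and angle between the x axis of short_grip and the x axis of short_mouth, either way round below 0.12 rad and height (world z) of short_mouth between 0.036 and 0.045 m and horizontal distance between round_grip and round_mouth below 0.005 m and z of round_grip in the frame of round_mouth between 0.023 and 0.028 m and height (world z) of round_mouth between 0.036 and 0.045 m); the robot touches nothing.
It fails at once if a cover is dropped: it falls free by more than about 25 mm ((contact force between the fingers and cover_long below 0.02 N and linear speed of cover_long above 0.7 m/s) or (contact force between the fingers and cover_short below 0.02 N and linear speed of cover_short above 0.7 m/s) or (contact force between the fingers and cover_round below 0.02 N and linear speed of cover_round above 0.7 m/s)).
It fails at once if a housing is shoved more than 40 mm from its place (distance of any of long_mouth, short_mouth, round_mouth from where it was at the start of the episode above 0.04 m).
It fails at once if a housing is tipped by more than 0.35 rad (angle between any of long_mouth, short_mouth, round_mouth's own z axis and vertical above 0.35 rad).
It fails at once if the screw tray or the screwdriver is moved more than 30 mm (distance of any of screw_tray, screwdriver from where it was at the start of the episode above 0.03 m).
It also fails if it takes over 64 s, if anything falls off the work surface, if the arm or the gripper's body presses on something with over 40 N, if the wrist force passes 120 N, or if a joint passes its speed limit or range.

## Working session

There is one attempt and no reset: what is moved stays moved. The work goes in short steps, Python scripts to look and compute and a tool call to move; the robot and the scene stay as the last step left them, time stands still between calls to the robot, and variables do not carry over. Pictures are saved under pics/ and viewed, and the job is handed in when it is done.

Besides the shell and the picture viewer there is one more tool, called after "Call:" as name([rows], argument=value, ...), one row to a line, values as JSON. play_rows: Moves the arm, as the interface text tells. Its arguments: {"type":"object","properties":{"deltas":{"type":"array"},"grip":{"type":"number"}},"required":["deltas"]}

```bash
mkdir -p pics; ls; python3 - <<'E'
from plant import *
import cv2,numpy as np
print(manip.grip_point_offset, status.state())
for n in ("top","scene"):
    p,d=grab_frame(n); cv2.imwrite(f"pics/{n}0.png",p); np.savez(f"{n}0.npz",p=p,d=d)
    print(n,camera_params(n))
E
```

```text
pics
0.0187 {'time': 0.0, 'joint_pos': array([-1.22899784e+00,  5.33887140e-02,  1.61425449e+00, -2.97495916e-05,
        1.47600066e+00, -1.19015449e-01]), 'joint_vel': array([-0.00039491, -0.000821  ,  0.0003239 ,  0.00035202, -0.00068369,
        0.00053243]), 'joint_efforts': array([-2.36122207e-03, -3.93689311e+01, -3.70171666e+01, -2.30920614e-04,
        6.98844626e-03, -1.61411950e-06]), 'tool_pos': array([ 0.27770251, -0.55923821,  0.23006687]), 'tool_rot': array([-1.01760156e-03,  9.73572697e-01,  2.28375023e-01, -1.28722250e-04]), 'contact_force': array([-0.41261767, -0.18204222,  0.34117319]), 'ft_torque': array([ 0.00611612, -0.01186986,  0.02970668]), 'gripper_width': 1.001256371011136}
top {'mtx': array([[452.14007106,   0.        , 256.71475726],
       [  0.        , 452.14007106, 190.096395  ],
       [  0.        ,   0.        ,   1.        ]]), 'world_from_camera': array([[-0.02241338,  0.99238071, -0.12115346,  0.38889748],
       [-0.99946793, -0.02511422, -0.02081171, -0.01334085],
       [-0.02369582,  0.12062253,  0.99241559,  1.42902597],
       [ 0.        ,  0.        ,  0.        ,  1.        ]])}
scene {'mtx': array([[360.99639075,   0.        , 256.39167243],
       [  0.        , 360.99639075, 194.53141911],
       [  0.        ,   0.        ,   1.        ]]), 'world_from_camera': array([[ 0.82966814, -0.47737758,  0.28941565,  0.83823647],
       [ 0.5582291 ,  0.71460684, -0.42156534, -0.42130091],
       [-0.00557257,  0.51131957,  0.85937259,  0.94314143],
       [ 0.        ,  0.        ,  0.        ,  1.        ]])}
```

View pics/top0.png

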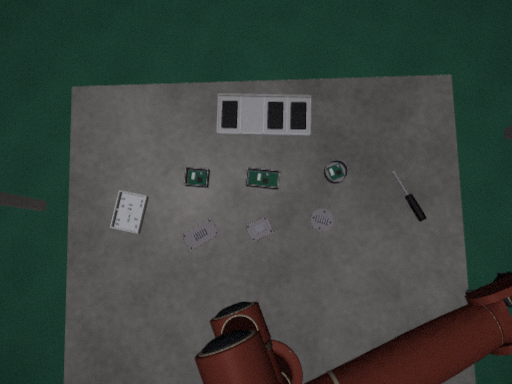

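View pics/scene0.png

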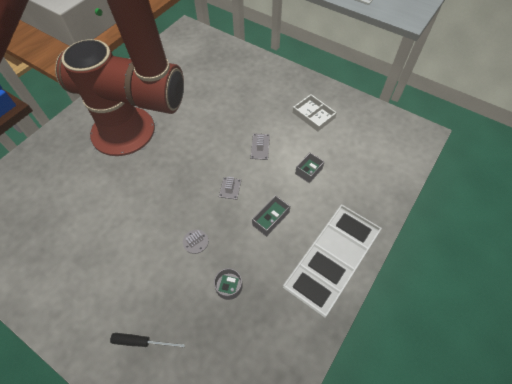

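The top view shows housings at (197,177) short, (263,178) long and (335,172) round. Covers are at (200,235) long, (259,228) short and (321,218) round.

```bash
cat > h.py <<'E'
from plant import *
import cv2,numpy as np
def cloud(p,d,cp):
    K=cp["mtx"];T=cp["world_from_camera"]
    v,u=np.mgrid[0:384,0:512]
    x=(u-K[0,2])/K[0,0]*d; y=(v-K[1,2])/K[1,1]*d
    P=np.stack([x,-y,-d],-1)
    return P@T[:3,:3].T+T[:3,3]
def pix2world(u,v,cp,z):
    K=cp["mtx"];T=cp["world_from_camera"]
    u=np.asarray(u,float);v=np.asarray(v,float)
    r=np.stack([(u-K[0,2])/K[0,0],-(v-K[1,2])/K[1,1],-np.ones_like(u)],-1)@T[:3,:3].T
    s=(z-T[2,3])/r[...,2]
    return T[:3,3]+s[...,None]*r
def proj(P,cp):
    K=cp["mtx"];T=cp["world_from_camera"]
    c=(np.asarray(P)-T[:3,3])@T[:3,:3]
    return np.stack([K[0,0]*c[...,0]/-c[...,2]+K[0,2], K[1,1]*-c[...,1]/-c[...,2]+K[1,2]],-1)
E
python3 - <<'E'
from h import *
z=np.load("top0.npz");cp=camera_params("top");W=cloud(z["p"],z["d"],cp)
print("table z",np.median(W[250:290,80:180,2]))
for n in ["long_mouth","short_mouth","round_mouth","cover_long","cover_short","cover_round","long_grip","short_grip","round_grip","screw_tray","screwdriver"]:
    for r in outline_of("top",n)[:2]:
        m=r["region"]; zz=W[m][:,2]
        cnt=np.argwhere(m)[:,::-1].astype(np.float32)
        Z=0.04 if "mouth" in n else 0.011
        pw=pix2world(cnt[:,0],cnt[:,1],cp,Z)[:,:2].astype(np.float32)
        rc=cv2.minAreaRect(pw*1000)
        print(n,round(r["confidence"],2),np.round(r["box"]),m.sum(),np.round(np.percentile(zz,[5,50,95]),3),"rect",np.round(rc[0]),np.round(rc[1]),round(rc[2],1))
p,d=grab_frame("wrist");cv2.imwrite("pics/w0.png",p)
print(camera_params("wrist"))
a=cv2.resize(z["p"][150:260,100:430],None,fx=2.4,fy=2.4,interpolation=cv2.INTER_CUBIC);cv2.imwrite("pics/topc.png",a)
E
```

```text
table z -0.000648779177911285
long_mouth 0.87 [247. 171. 280. 191.] 644 [0.003 0.015 0.041] rect [595.  -2.] [104.  61.] 82.7
short_mouth 0.92 [183. 170. 209. 189.] 480 [0.003 0.016 0.04 ] rect [604. 204.] [80. 61.] 84.3
round_mouth 0.58 [326. 161. 349. 187.] 460 [0.002 0.015 0.04 ] rect [ 610. -230.] [71. 72.] 87.7
cover_short 0.78 [248. 219. 275. 245.] 410 [0.006 0.012 0.043] rect [441.  12.] [56. 71.] 25.1
cover_round 0.81 [310. 208. 330. 234.] 384 [0.006 0.012 0.042] rect [ 463. -182.] [62. 69.] 87.9
long_grip 0.8 [183. 222. 221. 248.] 568 [0.006 0.012 0.04 ] rect [427. 197.] [ 56. 104.] 29.3
short_grip 0.86 [246. 217. 273. 239.] 408 [0.006 0.012 0.043] rect [440.  11.] [56. 71.] 25.2
short_grip 0.36 [247. 170. 278. 189.] 627 [0.003 0.015 0.041] rect [599.  -2.] [105.  62.] 83.2
round_grip 0.59 [312. 209. 331. 231.] 404 [0.006 0.012 0.041] rect [ 461. -182.] [69. 66.] 88.6
screw_tray 0.77 [110. 191. 146. 234.] 1188 [-0.001  0.005  0.029] rect [503. 423.] [100. 122.] 77.1
screwdriver 0.75 [391. 171. 424. 226.] 325 [0.001 0.021 0.029] rect [ 533. -453.] [179.  28.] 30.3
{'mtx': array([[320.77845522,   0.        , 247.6454749 ],
       [  0.        , 320.77845522, 192.13871094],
       [  0.        ,   0.        ,   1.        ]]), 'world_from_camera': array([[ 0.44533131,  0.84956814,  0.28269064,  0.34999082],
       [-0.89536501,  0.42298811,  0.13929308, -0.52298539],
       [-0.00123581, -0.31514288,  0.94904343,  0.37359933],
       [ 0.        ,  0.        ,  0.        ,  1.        ]])}
```

View pics/topc.png

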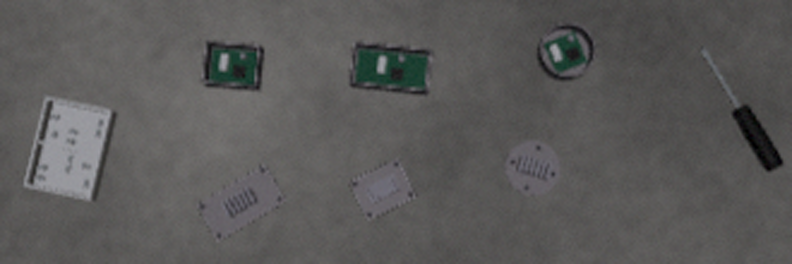

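View pics/w0.png

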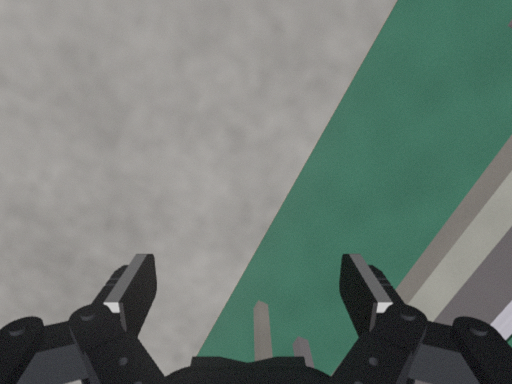

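Call:
play_rows([
  [[0.045,0.1,0.02],0.18],
  [[0.09,0.15,0.04],0.36],
  [[0.12,0.2,0.06],0.54],
  [[0.14,0.25,0.08],0.7],
  [[0.16,0.3,0.1],0.87],
])

```text
time: 1.32
tool_pos: [0.4217, -0.2953, 0.3174]
tool_rot: [0.0, 0.785, 0.619, 0.0]
contact_force: [0.1, -0.7, 0.4]
gripper_width: 1.006
```

Call:
play_rows([
  [[0.015,0.05,0],0.15],
  [[0.03,0.1,0],0.3],
  [[0.045,0.15,0],0.42],
  [[0.06,0.2,0],0.42],
  [[0.06,0.21,0],0.42],
])

```text
time: 1.95
tool_pos: [0.4815, -0.0847, 0.3169]
tool_rot: [0.0, 0.639, 0.769, 0.0]
contact_force: [-0.1, -1.1, -0.2]
gripper_width: 0.999
```

```bash
python3 - <<'E'
from h import *
s=status.state();print(s["time"],s["tool_pos"],s["tool_rot"],s["joint_pos"])
cp=camera_params("wrist");p,d=grab_frame("wrist");cv2.imwrite("pics/w1.png",p);np.savez("w1.npz",p=p,d=d,K=cp["mtx"],T=cp["world_from_camera"])
print(cp)
E
```

```text
1.95 [ 0.48146858 -0.08470614  0.31693531] [1.40396593e-04 6.39110826e-01 7.69114623e-01 1.68662947e-04] [-3.26644205e-01 -3.15969921e-01  1.80709441e+00  2.14900434e-04
  1.65008509e+00 -5.10740212e-01]
{'mtx': array([[320.77845522,   0.        , 247.6454749 ],
       [  0.        , 320.77845522, 192.13871094],
       [  0.        ,   0.        ,   1.        ]]), 'world_from_camera': array([[ 9.82958233e-01, -1.74380102e-01, -5.81781167e-02,
         4.66005891e-01],
       [ 1.83828475e-01,  9.33209920e-01,  3.08749636e-01,
        -4.22622039e-03],
       [ 4.52602751e-04, -3.14182791e-01,  9.49362401e-01,
         4.59188572e-01],
       [ 0.00000000e+00,  0.00000000e+00,  0.00000000e+00,
         1.00000000e+00]])}
```

View pics/w1.png

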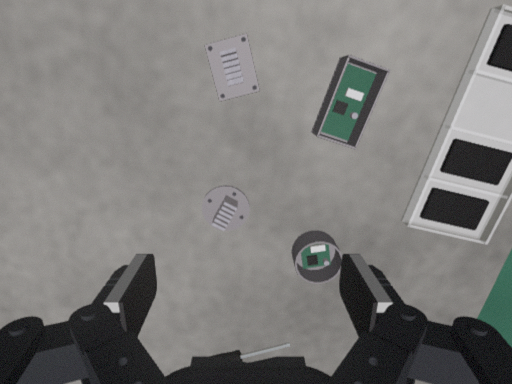

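The wrist view shows the short cover at (232,68), round cover at (227,207), long housing at (350,102) and round housing at (317,257). Now I'll measure them by depth.

```bash
cat >> h.py <<'E'
def circ(xy):
    A=np.c_[2*xy,np.ones(len(xy))];s=np.linalg.lstsq(A,(xy**2).sum(1),rcond=None)[0]
    return s[:2],np.sqrt(s[2]+s[:2]@s[:2])
def comps(p,d,cp,lo,hi,minn=25):
    W=cloud(p,d,cp); m=((W[...,2]>lo)&(W[...,2]<hi)&(d>0.1)).astype(np.uint8)
    m[250:]=m[250:]*0 if False else m[250:]
    n,l,st,c=cv2.connectedComponentsWithStats(m,connectivity=8)
    for i in range(1,n):
        if st[i,4]<minn: continue
        q=W[l==i]; xy=q[:,:2]
        if q[:,0].max()-q[:,0].min()>.13 or q[:,1].max()-q[:,1].min()>.13: continue
        rc=cv2.minAreaRect((xy*1000).astype(np.float32)); 
        yield i,l==i,q,rc,c[i]
E
python3 - <<'E'
from h import *
for f in ("w1","top0"):
    z=np.load(f+".npz"); cp=dict(mtx=z["K"],world_from_camera=z["T"]) if "K" in z else camera_params("top")
    for lo,hi in ((.034,.05),(.006,.05)):
        print(f,lo)
        for i,m,q,rc,c in comps(z["p"],z["d"],cp,lo,hi):
            print(np.round(c),m.sum(),"z",np.round(np.percentile(q[:,2],[5,50,95]),4),"mean",np.round(q[:,:2].mean(0),4),"rect",np.round(rc[0],1),np.round(rc[1],1),round(rc[2],1))
E
```

```text
w1 0.034
[227.  52.] 72 z [0.037  0.0408 0.042 ] mean [0.4351 0.0298] rect [435.1  29.9] [19.7  4.2] 24.3
[229.  58.] 70 z [0.0388 0.0405 0.0422] mean [0.438  0.0233] rect [437.9  23.4] [19.7  4.3] 24.2
[354. 100.] 822 z [0.0346 0.0392 0.0409] mean [0.6009 0.0026] rect [599.7  -1.1] [104.2  56.7] 82.5
[231.  64.] 67 z [0.0373 0.0409 0.042 ] mean [0.4411 0.0168] rect [441.1  16.9] [19.3  4.2] 23.8
[232.  70.] 66 z [0.0367 0.0405 0.0417] mean [0.4439 0.0102] rect [443.9  10.4] [19.8  4.2] 24.0
[234.  76.] 62 z [0.039  0.0409 0.042 ] mean [0.4471 0.004 ] rect [447.    3.9] [19.6  4.2] 24.6
[235.  82.] 59 z [0.0395 0.0407 0.0422] mean [ 0.4497 -0.0026] rect [449.6  -2.7] [19.5  4.1] 24.8
[224. 216.] 384 z [0.0349 0.0401 0.0417] mean [ 0.4653 -0.1814] rect [ 465.4 -182. ] [40.7 20.3] 70.8
[317. 262.] 403 z [0.0346 0.0387 0.0405] mean [ 0.6142 -0.2303] rect [ 614.3 -230.3] [69.  71.2] 8.6
w1 0.006
[502.  50.] 796 z [0.0091 0.0138 0.0158] mean [0.7776 0.0983] rect [775.3  97.1] [29.9 59.2] 27.4
[232.  67.] 2513 z [0.0096 0.0112 0.0411] mean [0.4424 0.0143] rect [442.3  13.7] [55.9 72. ] 24.
[... 1430 characters left out ...]
5. 171.] 392 z [0.007  0.0171 0.0417] mean [ 0.6138 -0.2325] rect [ 612.3 -231.5] [69.8 71.2] 43.4
[196. 177.] 440 z [0.0085 0.0166 0.0404] mean [0.6064 0.2061] rect [606.3 205.2] [73.2 56.9] 83.5
[262. 178.] 592 z [0.0091 0.0154 0.0408] mean [ 0.5978 -0.0025] rect [598.3  -1.8] [105.2  64.7] 86.9
[321. 220.] 400 z [0.0073 0.0122 0.0409] mean [ 0.4624 -0.1828] rect [ 462.9 -182.4] [69.5 68.9] 88.4
[259. 229.] 390 z [0.0074 0.012  0.0417] mean [0.4401 0.0123] rect [439.9  12.9] [54.8 71.2] 25.0
[200. 234.] 568 z [0.0069 0.0116 0.0394] mean [0.4268 0.1967] rect [426.6 196.5] [ 59.5 109. ] 27.5
[288. 361.] 601 z [0.0075 0.0133 0.0343] mean [ 0.041  -0.0672] rect [ 42.5 -67.7] [150.6  51.9] 29.1
```

Call:
play_rows([
  [[0,0,0],0],
  [[0,0,0],0],
])

```text
time: 2.25
tool_pos: [0.4809, -0.0883, 0.3167]
tool_rot: [0.0, 0.641, 0.767, -0.0]
contact_force: [-0.7, 0.6, -0.3]
gripper_width: 0.998
```

Call:
play_rows([
  [[-0.005,-0.025,-0.045],-0.13],
  [[-0.01,-0.05,-0.09],-0.26],
  [[-0.015,-0.0935,-0.14],-0.39],
  [[-0.0154,-0.0935,-0.19],-0.513],
  [[-0.0154,-0.0935,-0.2],-0.513],
])

```text
time: 2.88
tool_pos: [0.4625, -0.1805, 0.1124]
tool_rot: [-0.004, 0.815, 0.58, -0.002]
contact_force: [-0.2, 0.7, -0.0]
gripper_width: 1.001
```

```bash
cat >> h.py <<'E'
def look(tag,lo=.034,hi=.05,minn=25,join=True):
    import math
    cp=camera_params("wrist");s=status.state();p,d=grab_frame("wrist");cv2.imwrite(f"pics/{tag}.png",p);np.savez(tag+".npz",p=p,d=d,K=cp["mtx"],T=cp["world_from_camera"])
    q=s["tool_rot"];print("t",s["time"],"tcp",np.round(s["tool_pos"],4),"yaw",round(2*math.degrees(math.atan2(q[2],q[1])),2),"q6",round(s["joint_pos"][5],2))
    for i,m,q,rc,c in comps(p,d,cp,lo,hi,minn):
        print(np.round(c),m.sum(),"z",np.round(np.percentile(q[:,2],[5,50,95]),4),"rect",np.round(rc[0],1),np.round(rc[1],1),round(rc[2],1))
    return p,d,cp
E
python3 - <<'E'
from h import *
p,d,cp=look("w2")
look("w2b",.006)
E
```

```text
t 2.875 tcp [ 0.4625 -0.1805  0.1124] yaw 70.83 q6 -0.19
[462. 202.] 1577 z [0.0346 0.0388 0.0403] rect [ 610.8 -230.5] [72.  63.1] 86.8
[254. 182.] 241 z [0.0359 0.0402 0.0416] rect [ 471.1 -165.1] [ 5.1 19.8] 73.5
[254. 210.] 1204 z [0.0352 0.0403 0.0415] rect [ 464.1 -185.5] [33.8 20.1] 71.7
t 2.925 tcp [ 0.4635 -0.1805  0.1137] yaw 70.93 q6 -0.19
[134.   3.] 102 z [0.008  0.0105 0.0116] rect [433.8 -28.1] [ 5.  10.9] 72.2
[459. 196.] 8492 z [0.0094 0.0201 0.0395] rect [ 614.5 -230.6] [70. 72.] 4.7
[252. 192.] 5902 z [0.0097 0.011  0.0409] rect [ 465.2 -182.1] [71.2 71.5] 1.8
```

View pics/w2b.png

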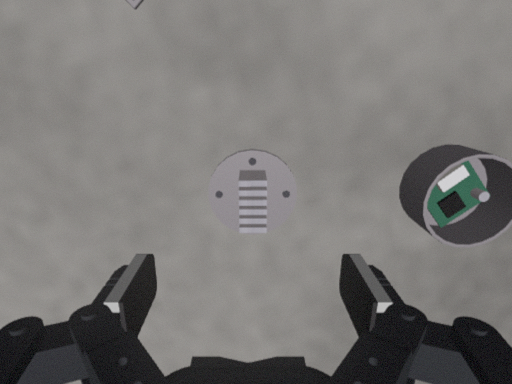

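Call:
play_rows([
  [[0,0,-0.03],0.01],
  [[0,0,-0.06],0.01],
  [[0,0,-0.085],0.01],
  [[0,0,-0.095],0.01],
  [[0,0,-0.095],0.01],
])

```text
time: 3.6
tool_pos: [0.4668, -0.181, 0.0232]
tool_rot: [0.001, 0.811, 0.585, 0.0]
contact_force: [-0.2, 0.3, 0.2]
gripper_width: 0.998
```

Call:
play_rows([
  [[0,0,0],0],
  [[0,0,0],0],
])

```text
time: 3.85
tool_pos: [0.4667, -0.1811, 0.0231]
tool_rot: [0.001, 0.812, 0.584, 0.001]
contact_force: [-0.2, 0.2, 0.2]
gripper_width: 0.999
```

Call:
play_rows([
  [[-0.0015,-0.001,-0.006],0],
  [[-0.0015,-0.001,-0.006],0],
  [[-0.0015,-0.001,-0.006],0],
])

```text
time: 4.22
tool_pos: [0.464, -0.1815, 0.0155]
tool_rot: [-0.0, 0.812, 0.584, -0.0]
contact_force: [0.8, -0.2, 0.1]
gripper_width: 0.997
```

Call:
play_rows([
  [[0,0,0],0],
  [[0,0,0],0],
  [[0,0,0],0],
  [[0,0,0],0],
  [[0,0,0],0],
], grip=-1)

```text
time: 4.85
tool_pos: [0.4645, -0.1818, 0.016]
tool_rot: [0.0, 0.812, 0.584, 0.0]
contact_force: [-0.4, 0.6, 1.7]
gripper_width: 0.223
```

Call:
play_rows([
  [[0,0,0],0],
  [[0,0,0],0],
  [[0,0,0],0],
])

```text
time: 5.22
tool_pos: [0.4645, -0.1818, 0.016]
tool_rot: [0.0, 0.812, 0.584, 0.0]
contact_force: [0.2, -0.5, 3.1]
gripper_width: 0.222
```

```bash
python3 - <<'E'
from h import *
look("w3",.006)
E
```

```text
t 5.225 tcp [ 0.4645 -0.1818  0.016 ] yaw 71.49 q6 -0.2
[247. 247.] 13062 z [0.0098 0.0193 0.0426] rect [ 466.  -174.4] [56.4 71.3] 72.0
[499. 255.] 2161 z [0.0068 0.0149 0.0251] rect [ 585.6 -222.4] [50.9 11.5] 74.6
```

View pics/w3.png

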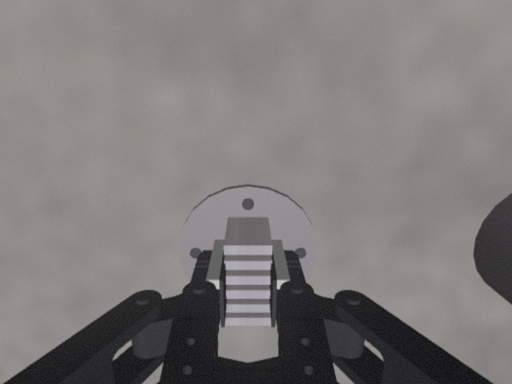

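```bash
cat > rim.py <<'E'
from h import *
from scipy.optimize import least_squares
def load(f):
    z=np.load(f+".npz"); return z["p"],z["d"],dict(mtx=z["K"],world_from_camera=z["T"])
def rimpts(f,c,r=.065,lo=.036,hi=.045):
    p,d,cp=load(f); W=cloud(p,d,cp); m=(W[...,2]>lo)&(W[...,2]<hi)&(np.hypot(W[...,0]-c[0],W[...,1]-c[1])<r)
    return W[m]
def fitcirc(q,c,rm=.0345):
    f=lambda x: np.clip(np.abs(np.hypot(q[:,0]-x[0],q[:,1]-x[1])-rm)-.0015,0,None)
    s=least_squares(f,c,loss="soft_l1",f_scale=.001); return s.x,np.sqrt(np.mean(f(s.x)**2))
def fitrect(q,c,a,L,w=.056,t=.003):
    def sd(x):
        ca,sa=np.cos(x[2]),np.sin(x[2]); dx=q[:,0]-x[0];dy=q[:,1]-x[1]
        u=abs(ca*dx+sa*dy)-L/2+t/2; v=abs(-sa*dx+ca*dy)-w/2+t/2
        o=np.hypot(np.maximum(u,0),np.maximum(v,0))+np.minimum(np.maximum(u,v),0)
        return np.clip(abs(o)-t/2,0,None)
    s=least_squares(sd,[*c,a],x_scale=[.001,.001,.02],loss="soft_l1",f_scale=.001); return s.x,np.sqrt(np.mean(sd(s.x)**2)),len(q)
E
python3 - <<'E'
from rim import *
for f in("w1","w2","w2b"): 
    q=rimpts(f,(.614,-.2305),.045); print(f,len(q),fitcirc(q,(.614,-.2305)))
print(fitrect(rimpts("w1",(.6,-.001)),(.6,-.001),np.radians(82.5),.104))
E
```

```text
w1 321 (array([ 0.61531647, -0.23052731]), np.float64(0.00014786020119615624))
w2 1318 (array([ 0.61536366, -0.23044004]), np.float64(0.00016492720363011176))
w2b 1352 (array([ 0.61532449, -0.23049405]), np.float64(0.00015151548185769496))
(array([ 5.99484781e-01, -1.34812749e-03,  1.44046964e+00]), np.float64(6.366692422455329e-05), 729)
```

Call:
play_rows([
  [[0,0,0.02],0],
  [[0,0,0.05],0],
  [[0.02,-0.006,0.08],0],
  [[0.06,-0.019,0.085],0],
  [[0.1,-0.032,0.085],0],
])

```text
time: 5.9
tool_pos: [0.5651, -0.2138, 0.1009]
tool_rot: [0.0, 0.812, 0.584, -0.0]
contact_force: [-0.4, 0.4, -1.8]
gripper_width: 0.223
```

Call:
play_rows([
  [[0.03,-0.01,0],0],
  [[0.05,-0.0164,0],0],
  [[0.05,-0.0164,0],0],
  [[0.05,-0.0164,0],0],
])

```text
time: 6.4
tool_pos: [0.613, -0.2294, 0.0996]
tool_rot: [-0.001, 0.812, 0.584, -0.001]
contact_force: [-1.0, 0.5, -0.5]
gripper_width: 0.224
```

```bash
python3 - <<'E'
from rim import *
look("w4")
E
```

```text
t 6.4 tcp [ 0.613  -0.2294  0.0996] yaw 71.5 q6 -0.15
[258. 177.] 760 z [0.0353 0.0393 0.0406] rect [ 625.2 -213. ] [31.5 70.8] 62.1
```

View pics/w4.png

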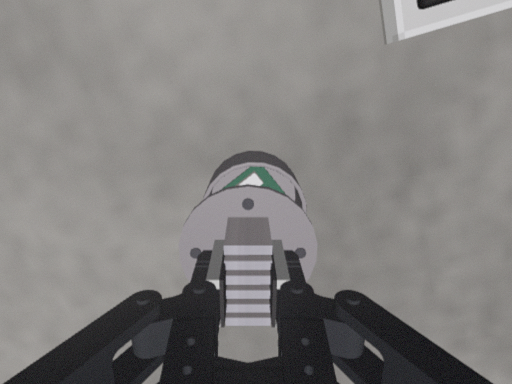

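```bash
cat >> rim.py <<'E'
def outercirc(q,c,R=.036):
    # plate arc: fit outer hull points
    h=cv2.convexHull((q[:,:2]*1000).astype(np.float32))[:,0]/1000
    return h
E
python3 - <<'E'
from rim import *
q=rimpts("w4",(.615,-.2305),.045); print(len(q),fitcirc(q,(.615,-.2305)))
p,d,cp=load("w4");W=cloud(p,d,cp)
m=(abs(W[...,2]-.0946)<.006)&(np.hypot(W[...,0]-.614,W[...,1]+.23)<.05)
print(m.sum(),np.median(W[m][:,2]))
# plate arc: upper boundary pixels, rows<260, take edge pixels of mask
mm=m.astype(np.uint8); top=[(np.argmax(mm[:,u]),u) for u in range(185,312) if mm[:,u].any()]
q=np.array([W[v,u] for v,u in top]); 
f=lambda x: np.hypot(q[:,0]-x[0],q[:,1]-x[1])-.0355
s=least_squares(f,[.614,-.23],loss="soft_l1",f_scale=.0005); print("plate",s.x,np.sqrt(np.mean(f(s.x)**2)))
E
```

```text
710 (array([ 0.61549347, -0.2310589 ]), np.float64(3.8608151578871844e-05))
6446 0.09418299137998494
plate [ 0.6120714  -0.22919216] 0.00017803327286087942
```

Call:
play_rows([
  [[0.003,-0.0014,-0.01],0],
  [[0.003,-0.0014,-0.025],0],
  [[0.003,-0.0014,-0.037],0],
  [[0.003,-0.0014,-0.037],0],
  [[0.003,-0.0014,-0.037],0],
])

```text
time: 7.08
tool_pos: [0.6173, -0.2314, 0.0637]
tool_rot: [0.0, 0.812, 0.584, 0.0]
contact_force: [-0.5, 0.3, -1.5]
gripper_width: 0.218
```

```bash
cat >> rim.py <<'E'
def platearc(tag,zp,c,R=.0355,u0=185,u1=312):
    p,d,cp=load(tag);W=cloud(p,d,cp)
    m=(abs(W[...,2]-zp)<.006)&(np.hypot(W[...,0]-c[0],W[...,1]-c[1])<.05)
    mm=m.astype(np.uint8); top=[(np.argmax(mm[:,u]),u) for u in range(u0,u1) if mm[:,u].any()]
    q=np.array([W[v,u] for v,u in top]); 
    f=lambda x: np.hypot(q[:,0]-x[0],q[:,1]-x[1])-R
    s=least_squares(f,c,loss="soft_l1",f_scale=.0005); return s.x,np.sqrt(np.mean(f(s.x)**2)),np.median(W[m][:,2])
E
python3 - <<'E'
from rim import *
look("w5")
q=rimpts("w5",(.615,-.2305),.045,.036,.043); print(len(q),fitcirc(q,(.615,-.2305)))
print(platearc("w5",.058,(.615,-.2305)))
E
```

```text
t 7.075 tcp [ 0.6173 -0.2314  0.0637] yaw 71.49 q6 -0.15
[243. 187.] 859 z [0.0351 0.0393 0.0404] rect [ 621.  -206.7] [22.3 65.7] 77.9
769 (array([ 0.61572401, -0.23116155]), np.float64(2.323820422956559e-05))
(array([ 0.61638993, -0.23119224]), np.float64(0.00017563510607934075), np.float64(0.058290367285982025))
```

View pics/w5.png

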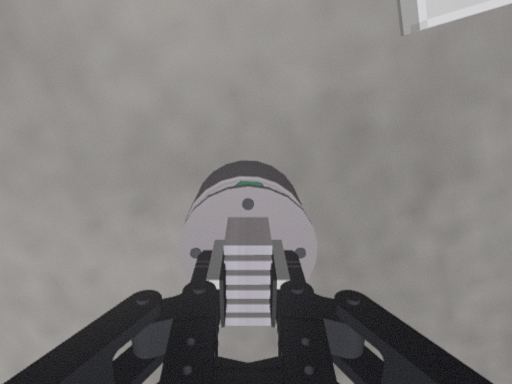

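Call:
play_rows([
  [[-0.0007,0,-0.003],0],
  [[-0.0007,0,-0.006],0],
  [[-0.0007,0,-0.009],0],
  [[-0.0007,0,-0.012],0],
  [[-0.0007,0,-0.013],0],
])

```text
time: 7.75
tool_pos: [0.6163, -0.2313, 0.0503]
tool_rot: [-0.0, 0.812, 0.584, -0.0]
contact_force: [-0.3, 0.4, -1.7]
gripper_width: 0.224
```

Call:
play_rows([
  [[0,0,0],0],
  [[0,0,0],0],
])

```text
time: 8.0
tool_pos: [0.6166, -0.2315, 0.0509]
tool_rot: [0.0, 0.812, 0.584, 0.0]
contact_force: [-0.0, -0.3, -1.6]
gripper_width: 0.22
```

Call:
play_rows([
  [[0,0,-0.001],0],
  [[0,0,-0.002],0],
  [[0,0,-0.002],0],
])

```text
time: 8.38
tool_pos: [0.6166, -0.2315, 0.049]
tool_rot: [0.0, 0.812, 0.584, 0.0]
contact_force: [-0.3, 0.1, 1.0]
gripper_width: 0.221
```

Call:
play_rows([
  [[0,0,0],0],
  [[0,0,0],0],
  [[0,0,0],0],
  [[0,0,0],0],
  [[0,0,0],0],
], grip=1)

```text
time: 9.0
tool_pos: [0.6165, -0.2314, 0.0487]
tool_rot: [-0.0, 0.812, 0.584, -0.0]
contact_force: [0.4, -0.0, 0.5]
gripper_width: 0.997
```

Call:
play_rows([
  [[0,0,0.01],0],
  [[0,0,0.04],0],
  [[0,0,0.09],0],
  [[0,0,0.09],0],
  [[0,0,0.09],0],
])

```text
time: 9.62
tool_pos: [0.6166, -0.2314, 0.1393]
tool_rot: [0.0, 0.812, 0.584, 0.0]
contact_force: [-0.3, 1.0, -0.3]
gripper_width: 0.996
```

```bash
python3 - <<'E'
from rim import *
look("w6",.06,.09)
look("w6b",.03,.09)
E
```

```text
t 9.625 tcp [ 0.6166 -0.2314  0.1393] yaw 71.49 q6 -0.15
[248. 207.] 1680 z [0.0659 0.0731 0.0745] rect [ 615.6 -231.5] [41. 20.] 71.7
t 9.675 tcp [ 0.6159 -0.2311  0.1378] yaw 71.49 q6 -0.15
[249. 193.] 6507 z [0.0423 0.044  0.0739] rect [ 615.5 -231.1] [71.7 71.2] 87.0
```

View pics/w6.png

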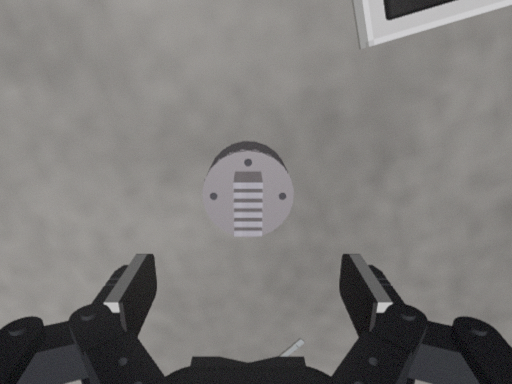

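Round cover is down: plate at 0.044, block top at 0.074. Next the short cover.

Call:
play_rows([
  [[-0.03,0.04,0],0.12],
  [[-0.06,0.08,0],0.24],
  [[-0.09,0.12,0],0.36],
  [[-0.115,0.16,0],0.48],
  [[-0.14,0.2,0],0.6],
])

```text
time: 10.35
tool_pos: [0.4745, -0.03, 0.137]
tool_rot: [-0.001, 0.601, 0.799, -0.001]
contact_force: [0.2, 1.5, 0.6]
gripper_width: 0.998
```

Call:
play_rows([
  [[-0.02,0.03,-0.01],0.1],
  [[-0.034,0.045,-0.02],0.152],
  [[-0.034,0.045,-0.025],0.152],
  [[-0.034,0.045,-0.025],0.152],
  [[-0.034,0.045,-0.025],0.152],
])

```text
time: 10.98
tool_pos: [0.4431, 0.013, 0.114]
tool_rot: [0.0, 0.541, 0.841, -0.0]
contact_force: [0.2, 0.0, -0.2]
gripper_width: 1.0
```

```bash
python3 - <<'E'
from rim import *
look("w7",.006)
E
```

```text
t 10.975 tcp [0.4431 0.013  0.114 ] yaw 114.51 q6 -0.57
[346.  12.] 1985 z [0.0094 0.0108 0.0121] rect [451.  160.5] [56.1 16.4] 28.9
[509.  72.] 34 z [0.0062 0.0076 0.0107] rect [578.2 175.3] [3.9 6.5] 39.8
[247. 189.] 5935 z [0.0096 0.011  0.0409] rect [442.6  13.4] [56.1 72.9] 24.5
[429. 268.] 6730 z [0.0112 0.0209 0.0395] rect [601.8  15.2] [71.  58.5] 82.3
[347. 314.] 57 z [0.0076 0.0239 0.0391] rect [566.3 -48.3] [1.6 4.6] 48.8
```

View pics/w7.png

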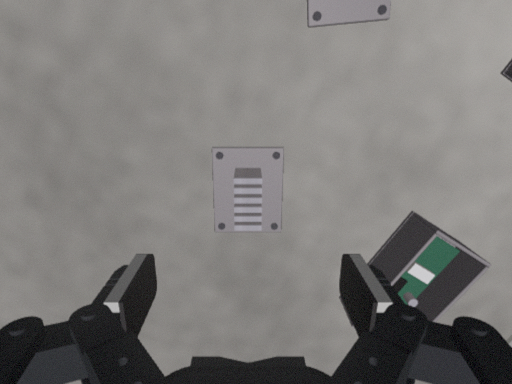

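Call:
play_rows([
  [[0,0,-0.03],0],
  [[0,0,-0.06],0],
  [[0,0,-0.085],0],
  [[0,0,-0.094],0],
  [[0,0,-0.097],0],
])

```text
time: 11.65
tool_pos: [0.4429, 0.0134, 0.0168]
tool_rot: [0.0, 0.541, 0.841, -0.0]
contact_force: [0.4, 0.1, -0.4]
gripper_width: 0.998
```

Call:
play_rows([
  [[0,0,0],0],
  [[0,0,0],0],
])

```text
time: 11.9
tool_pos: [0.4434, 0.0135, 0.0178]
tool_rot: [0.001, 0.54, 0.841, 0.0]
contact_force: [0.2, 0.9, 0.5]
gripper_width: 1.001
```

Call:
play_rows([
  [[0,0,-0.001],0],
  [[0,0,-0.001],0],
  [[0,0,-0.001],0],
  [[0,0,-0.001],0],
  [[0,0,-0.001],0],
], grip=-1)

```text
time: 12.52
tool_pos: [0.4427, 0.0136, 0.0159]
tool_rot: [0.0, 0.54, 0.841, 0.0]
contact_force: [-0.6, 0.2, 1.4]
gripper_width: 0.227
```

Call:
play_rows([
  [[0,0,0],0],
  [[0,0,0],0],
])

```text
time: 12.78
tool_pos: [0.4427, 0.0136, 0.0159]
tool_rot: [0.0, 0.54, 0.841, 0.0]
contact_force: [0.5, -0.3, 1.7]
gripper_width: 0.221
```

Call:
play_rows([
  [[0,0,0.02],0],
  [[0,0,0.06],0],
  [[0.02,0.01,0.1],-0.15],
  [[0.06,0.03,0.115],-0.33],
  [[0.1,0.05,0.115],-0.48],
])

```text
time: 13.4
tool_pos: [0.5446, 0.0641, 0.1325]
tool_rot: [0.001, 0.727, 0.687, 0.001]
contact_force: [-0.2, 0.0, -0.6]
gripper_width: 0.223
```

Call:
play_rows([
  [[0.04,0.02,0],-0.065],
  [[0.06,0.03,0],-0.065],
  [[0.06,0.03,0],-0.065],
  [[0.06,0.03,0],-0.065],
])

```text
time: 13.9
tool_pos: [0.6014, 0.0933, 0.1298]
tool_rot: [-0.001, 0.747, 0.665, -0.001]
contact_force: [0.2, -0.3, -1.1]
gripper_width: 0.219
```

```bash
python3 - <<'E'
from rim import *
look("w8")
q=rimpts("w8",(.609,.207),.055); print(q[:,:2].min(0),q[:,:2].max(0),fitrect(q,(.609,.207),np.radians(83.4),.072))
E
```

```text
t 13.9 tcp [0.6014 0.0933 0.1298] yaw 83.35 q6 0.15
[240.  57.] 1310 z [0.0364 0.0395 0.0407] rect [607.8 199.4] [56.8 56.4] 83.4
[ 6. 96.] 382 z [0.0344 0.039  0.0415] rect [441.  186.9] [26.4 13.5] 69.8
[249. 344.] 383 z [0.0344 0.0384 0.04  ] rect [589.9 -39.7] [26.2 45. ] 82.2
[0.57746868 0.16865938] [0.63823586 0.23040649] (array([0.60872932, 0.20680462, 1.4631393 ]), np.float64(1.7346834251717488e-05), 1258)
```

View pics/w8.png

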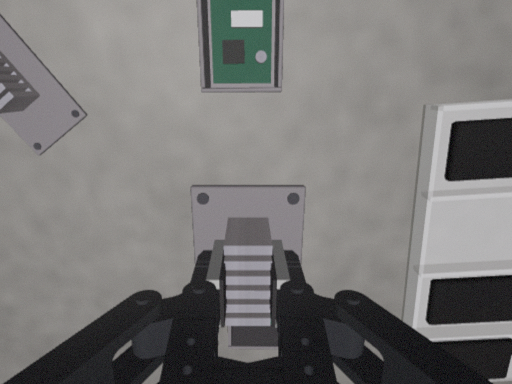

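Call:
play_rows([
  [[0,0.03,0],0.004],
  [[0.002,0.05,0],0.004],
  [[0.002,0.05,0],0.004],
  [[0.002,0.05,0],0.004],
])

```text
time: 14.45
tool_pos: [0.6043, 0.1432, 0.1307]
tool_rot: [0.0, 0.746, 0.666, -0.0]
contact_force: [0.1, 0.2, -0.7]
gripper_width: 0.221
```

```bash
cat >> rim.py <<'E'
def plateline(tag,zp,L,yawdeg):
    """front edge and side edges of held plate, camera frame->world; returns plate centre & yaw"""
    p,d,cp=load(tag);W=cloud(p,d,cp)
    m=((abs(W[...,2]-zp)<.004)&(d>0)).astype(np.uint8)
    n,l,st,c=cv2.connectedComponentsWithStats(m); b=l[215 if l[215,200]==0 else 215,200]
    b=l[195:215,195:300]; b=np.bincount(b[b>0].ravel()).argmax(); q=W[l==b]
    a=np.radians(yawdeg); ex=np.array([np.cos(a),np.sin(a)]); ey=np.array([-np.sin(a),np.cos(a)])
    # yaw from front edge
    us=range(205,295); e=np.array([W[np.argmax(l[:,u]==b),u] for u in us])
    k=np.polyfit(e[:,:2]@ey,e[:,:2]@ex,1); yaw=yawdeg-np.degrees(np.arctan(k[0]))
    front=np.percentile(q[:,:2]@ex,99.7); lo,hi=np.percentile(q[:,:2]@ey,[.3,99.7])
    cx=front-L/2; cy=(lo+hi)/2
    return ex*cx+ey*cy, yaw, (hi-lo)*1000, np.median(q[:,2])
E
python3 - <<'E'
from rim import *
look("w9")
q=rimpts("w9",(.609,.207),.055)
r=cv2.minAreaRect((q[:,:2]*1000).astype(np.float32)); print(r)
f=fitrect(q,(.609,.207),np.radians(83.4),.072);print(f,np.degrees(f[0][2]))
print(plateline("w9",.125,.072,83.4),plateline("w8",.125,.072,83.4))
E
```

```text
t 14.45 tcp [0.6043 0.1432 0.1307] yaw 83.59 q6 0.23
[245. 109.] 1774 z [0.0358 0.0394 0.0406] rect [608.8 206.9] [72.1 56.2] 83.7
[ 11. 153.] 717 z [0.0347 0.0399 0.0416] rect [429.5 198.6] [21.6 25.8] 29.2
[ 24. 170.] 221 z [0.0353 0.0404 0.0416] rect [438.6 183.4] [21.2  4.5] 28.6
[232. 342.] 126 z [0.0353 0.0393 0.0402] rect [574.4   5.9] [37.4  2.7] 82.7
((608.7509155273438, 206.86911010742188), (72.10198211669922, 56.221256256103516), 83.69395446777344)
(array([0.60874643, 0.20685003, 1.46265954]), np.float64(2.5555379706349464e-05), 1672) 83.80421838508529
(array([0.60355618, 0.14332475]), np.float64(83.62099163536064), np.float64(55.53719201696483), np.float64(0.12529856708477266)) (array([0.60062688, 0.09339165]), np.float64(83.47019843569417), np.float64(55.53717512909628), np.float64(0.12440707460166461))
```

View pics/w9.png

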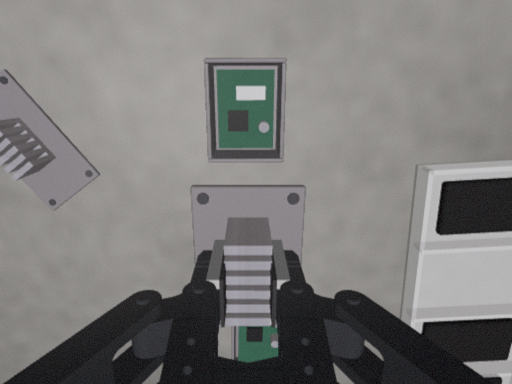

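Call:
play_rows([
  [[0.003,0.035,0],0.002],
  [[0.0052,0.0635,-0.01],0.002],
  [[0.0052,0.0635,-0.04],0.002],
  [[0.0052,0.0635,-0.065],0.002],
  [[0.0052,0.0635,-0.065],0.002],
])

```text
time: 15.12
tool_pos: [0.6076, 0.206, 0.0628]
tool_rot: [-0.001, 0.745, 0.667, -0.003]
contact_force: [0.7, -0.3, -0.2]
gripper_width: 0.222
```

Call:
play_rows([
  [[0,0,0],0],
  [[0,0,0],0],
])

```text
time: 15.38
tool_pos: [0.611, 0.2071, 0.0677]
tool_rot: [0.001, 0.745, 0.667, 0.001]
contact_force: [0.5, -0.6, -0.2]
gripper_width: 0.224
```

```bash
python3 - <<'E'
from rim import *
look("w10")
q=rimpts("w10",(.609,.207),.055,.036,.043)
print(len(q),fitrect(q,(.6087,.2069),np.radians(83.75),.072))
print(plateline("w10",.06,.072,83.6))
E
```

```text
t 15.375 tcp [0.611  0.2071 0.0677] yaw 83.68 q6 0.32
[245. 176.] 782 z [0.0351 0.0392 0.0404] rect [612.6 239.5] [ 7.  55.7] 84.0
682 (array([0.60889473, 0.20706216, 1.46379882]), np.float64(1.196410325616387e-05), 682)
(array([0.61026029, 0.20711388]), np.float64(83.81636388959363), np.float64(55.581891089043545), np.float64(0.0623122538016293))
```

View pics/w10.png

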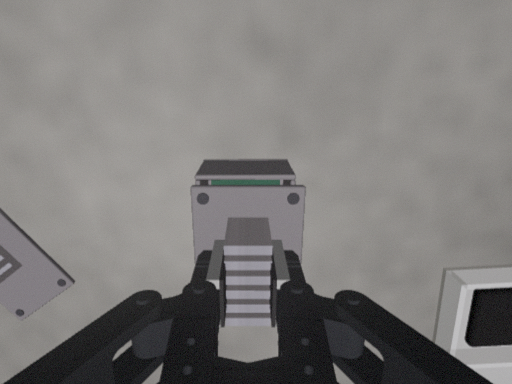

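Call:
play_rows([
  [[-0.0014,-0.0002,-0.002],0.001],
  [[-0.0014,-0.0002,-0.006],0.001],
  [[-0.0014,-0.0002,-0.01],0.001],
  [[-0.0014,-0.0002,-0.014],0.001],
  [[-0.0014,-0.0002,-0.016],0.001],
])

```text
time: 16.05
tool_pos: [0.608, 0.2069, 0.0491]
tool_rot: [-0.0, 0.745, 0.668, -0.0]
contact_force: [0.0, -0.1, -1.2]
gripper_width: 0.221
```

Call:
play_rows([
  [[0,0,0],0],
  [[0,0,0],0],
])

```text
time: 16.3
tool_pos: [0.6084, 0.2069, 0.0498]
tool_rot: [0.0, 0.745, 0.668, 0.0]
contact_force: [0.8, -0.5, -2.6]
gripper_width: 0.221
```

Call:
play_rows([
  [[0.0008,0,-0.0007],0],
  [[0.0008,0,-0.0012],0],
  [[0.0008,0,-0.0012],0],
])

```text
time: 16.68
tool_pos: [0.6093, 0.2069, 0.049]
tool_rot: [0.0, 0.745, 0.668, 0.0]
contact_force: [-0.9, -0.3, 1.7]
gripper_width: 0.221
```

Call:
play_rows([
  [[0,0,0],0],
  [[0,0,0],0],
  [[0,0,0],0],
  [[0,0,0],0],
  [[0,0,0],0],
], grip=1)

```text
time: 17.3
tool_pos: [0.6091, 0.2069, 0.0485]
tool_rot: [-0.0, 0.745, 0.668, -0.0]
contact_force: [-0.6, 0.9, -0.5]
gripper_width: 0.997
```

Call:
play_rows([
  [[0,0,0.01],0],
  [[0,0,0.04],0],
  [[0,0,0.09],0],
  [[0,0,0.09],0],
  [[0,0,0.09],0],
])

```text
time: 17.92
tool_pos: [0.6092, 0.207, 0.1391]
tool_rot: [0.0, 0.745, 0.668, 0.0]
contact_force: [0.7, 0.6, -0.8]
gripper_width: 0.997
```

```bash
python3 - <<'E'
from rim import *
look("w11",.06,.09)
look("w11b",.03,.09)
E
```

```text
t 17.925 tcp [0.6092 0.207  0.1391] yaw 83.76 q6 0.32
[248. 207.] 1684 z [0.0656 0.0731 0.0745] rect [608.6 206.7] [41. 20.] 83.9
t 17.975 tcp [0.6084 0.2068 0.1377] yaw 83.75 q6 0.32
[249. 192.] 6426 z [0.0424 0.044  0.0739] rect [608.6 207.1] [72.1 56.2] 83.8
[ 19. 208.] 207 z [0.0312 0.0401 0.0416] rect [420.7 214.3] [21.7  4.3] 30.3
[ 26. 214.] 199 z [0.031  0.0402 0.0415] rect [423.9 208. ] [22.2  4.3] 29.4
[ 32. 221.] 186 z [0.0317 0.0402 0.0418] rect [427.9 202. ] [21.2  4.3] 29.6
[ 39. 227.] 165 z [0.0327 0.0403 0.0417] rect [431.7 196. ] [21.4  4.2] 29.5
[ 45. 234.] 161 z [0.0317 0.0404 0.0415] rect [435.3 189.8] [21.2  4.1] 29.8
[ 52. 240.] 160 z [0.0317 0.0404 0.0415] rect [438.5 183.4] [21.8  4.2] 29.5
[264. 349.] 591 z [0.0308 0.0364 0.0399] rect [606.   44.5] [14.2 55.8] 81.8
```

View pics/w11b.png

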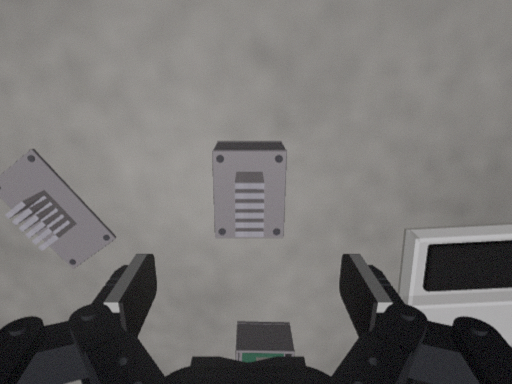

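Short cover is seated (plate 0.044, yaw 83.8). Now the long cover, near (0.430, 0.199) at yaw 119.5°.

Call:
play_rows([
  [[-0.04,0,0],0.13],
  [[-0.08,0,0],0.26],
  [[-0.12,0,0],0.39],
  [[-0.16,-0.004,-0.01],0.52],
  [[-0.179,-0.008,-0.024],0.624],
])

```text
time: 18.65
tool_pos: [0.4275, 0.1987, 0.1127]
tool_rot: [-0.001, 0.502, 0.865, -0.001]
contact_force: [0.4, -0.8, 0.2]
gripper_width: 1.004
```

Call:
play_rows([
  [[0,0,0],0],
  [[0,0,0],0],
])

```text
time: 18.9
tool_pos: [0.4307, 0.199, 0.1146]
tool_rot: [0.0, 0.504, 0.863, 0.0]
contact_force: [0.5, -0.1, 0.5]
gripper_width: 1.005
```

```bash
python3 - <<'E'
from rim import *
look("w12",.006)
E
```

```text
t 18.9 tcp [0.4307 0.199  0.1146] yaw 119.41 q6 -0.24
[482.  34.] 2728 z [0.0074 0.0192 0.0283] rect [516.8 383. ] [20.4 78.8] 77.3
[246. 187.] 8482 z [0.0096 0.0108 0.0407] rect [429.6 198.8] [ 56.1 104.3] 29.6
[439. 276.] 5157 z [0.0109 0.0429 0.0473] rect [609.  214.4] [57.1 58. ] 83.8
```

View pics/w12.png

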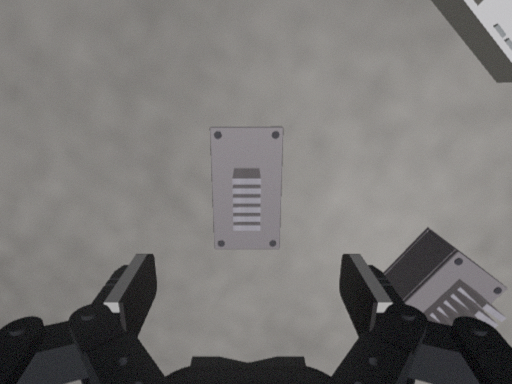

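Call:
play_rows([
  [[0,0,-0.03],0.003],
  [[0,0,-0.06],0.003],
  [[0,0,-0.085],0.003],
  [[0,0,-0.094],0.003],
  [[0,0,-0.098],0.003],
])

```text
time: 19.58
tool_pos: [0.4309, 0.199, 0.0168]
tool_rot: [0.0, 0.503, 0.864, 0.0]
contact_force: [-0.4, 0.4, -0.7]
gripper_width: 0.997
```

Call:
play_rows([
  [[0,0,0],0],
  [[0,0,0],0],
])

```text
time: 19.82
tool_pos: [0.431, 0.1992, 0.0176]
tool_rot: [0.001, 0.502, 0.865, 0.001]
contact_force: [-0.6, -0.3, 0.7]
gripper_width: 1.004
```

Call:
play_rows([
  [[-0.0005,0,-0.001],0],
  [[-0.0005,0,-0.001],0],
  [[-0.0005,0,-0.001],0],
  [[-0.0005,0,-0.001],0],
  [[-0.0005,0,-0.001],0],
], grip=-1)

```text
time: 20.45
tool_pos: [0.4298, 0.199, 0.0158]
tool_rot: [0.0, 0.502, 0.865, 0.0]
contact_force: [-0.3, 0.4, 1.2]
gripper_width: 0.218
```

Call:
play_rows([
  [[0,0,0],0],
  [[0,0,0],0],
])

```text
time: 20.7
tool_pos: [0.4298, 0.199, 0.0158]
tool_rot: [0.0, 0.502, 0.865, 0.0]
contact_force: [-0.3, 0.1, 1.8]
gripper_width: 0.222
```

Call:
play_rows([
  [[0,0,0.02],0],
  [[0,0,0.06],0],
  [[0.01,-0.03,0.1],-0.15],
  [[0.03,-0.08,0.115],-0.33],
  [[0.06,-0.13,0.115],-0.5],
])

```text
time: 21.32
tool_pos: [0.4905, 0.0679, 0.1321]
tool_rot: [0.001, 0.702, 0.712, 0.001]
contact_force: [0.5, 0.1, -2.1]
gripper_width: 0.223
```

Call:
play_rows([
  [[0.03,-0.05,0],-0.1],
  [[0.06,-0.1,0],-0.147],
  [[0.1,-0.144,0],-0.147],
  [[0.1,-0.144,0],-0.147],
  [[0.1,-0.144,0],-0.147],
])

```text
time: 21.95
tool_pos: [0.5886, -0.0748, 0.1292]
tool_rot: [-0.001, 0.751, 0.66, -0.001]
contact_force: [-0.5, -0.2, -1.3]
gripper_width: 0.22
```

Call:
play_rows([
  [[0,0,0],0],
])

```text
time: 22.08
tool_pos: [0.5886, -0.0739, 0.13]
tool_rot: [-0.001, 0.751, 0.661, -0.0]
contact_force: [-0.3, 0.3, -1.6]
gripper_width: 0.216
```

```bash
python3 - <<'E'
from rim import *
look("w13")
q=rimpts("w13",(.6,-.001),.07)
print(cv2.minAreaRect((q[:,:2]*1000).astype(np.float32)))
f=fitrect(q,(.5995,-.0013),np.radians(82.5),.104);print(f,np.degrees(f[0][2]))
print(plateline("w13",.125,.104,82.5))
E
```

```text
t 22.075 tcp [ 0.5886 -0.0739  0.13  ] yaw 82.68 q6 -0.12
[252.  67.] 1845 z [0.0358 0.0394 0.0407] rect [600.7   5.7] [90.3 56.2] 82.5
[269. 346.] 383 z [0.0367 0.0433 0.0444] rect [ 589.3 -214.5] [28.7 14.4] 83.0
((600.7301025390625, 5.6613616943359375), (90.33052062988281, 56.1954345703125), 82.4959716796875)
(array([ 0.59979507, -0.00154829,  1.43916655]), np.float64(1.9975452075904432e-05), 1733) 82.45816906521641
(array([ 0.58785586, -0.07393051]), np.float64(82.62823258425173), np.float64(55.596502852713115), np.float64(0.124863909812059))
```

View pics/w13.png

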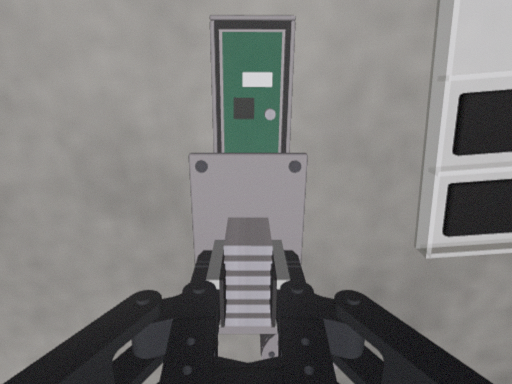

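Call:
play_rows([
  [[0.006,0.04,0],-0.003],
  [[0.0115,0.0726,-0.01],-0.003],
  [[0.0115,0.0726,-0.04],-0.003],
  [[0.0115,0.0726,-0.065],-0.003],
  [[0.0115,0.0726,-0.065],-0.003],
])

```text
time: 22.75
tool_pos: [0.5985, -0.0013, 0.0632]
tool_rot: [-0.002, 0.752, 0.659, -0.002]
contact_force: [0.5, -0.5, -1.6]
gripper_width: 0.224
```

Call:
play_rows([
  [[0,0,0],0],
  [[0,0,0],0],
])

```text
time: 23.0
tool_pos: [0.6022, -0.0025, 0.0675]
tool_rot: [0.001, 0.752, 0.659, 0.001]
contact_force: [0.6, 0.3, -0.8]
gripper_width: 0.218
```

```bash
python3 - <<'E'
from rim import *
look("w14")
q=rimpts("w14",(.6,-.001),.07,.036,.043)
print(cv2.minAreaRect((q[:,:2]*1000).astype(np.float32)))
print(len(q),fitrect(q,(.5998,-.0013),np.radians(82.5),.104))
print(plateline("w14",.06,.104,82.5))
E
```

```text
t 23.0 tcp [ 0.6022 -0.0025  0.0675] yaw 82.44 q6 0.0
[244. 145.] 771 z [0.0351 0.0392 0.0405] rect [606.4  47.6] [ 5.9 55.9] 82.7
((606.4052734375, 47.79636764526367), (5.235769271850586, 55.941951751708984), 82.45789337158203)
685 (array([ 5.99877339e-01, -1.23127596e-03,  1.43828317e+00]), np.float64(5.471445277891405e-06), 685)
(array([ 0.60152445, -0.00258508]), np.float64(82.44407511899173), np.float64(55.57418838989459), np.float64(0.06227765912248867))
```

View pics/w14.png

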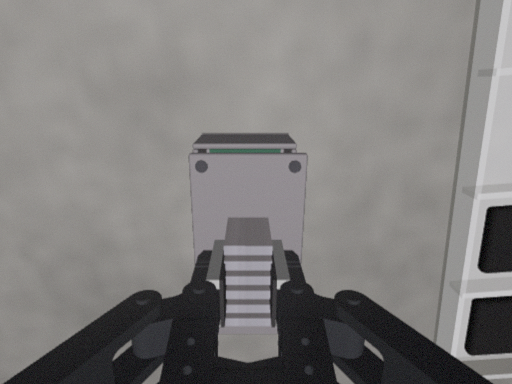

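Call:
play_rows([
  [[-0.0008,0.001,-0.002],0.001],
  [[-0.0008,0.001,-0.005],0.001],
  [[-0.0008,0.001,-0.008],0.001],
  [[-0.0008,0.001,-0.009],0.001],
])

```text
time: 23.55
tool_pos: [0.6, -0.0015, 0.056]
tool_rot: [-0.0, 0.752, 0.659, -0.0]
contact_force: [1.4, 0.1, -0.6]
gripper_width: 0.224
```

Call:
play_rows([
  [[0,0,0],0],
  [[0,0,0],0],
])

```text
time: 23.8
tool_pos: [0.6004, -0.0015, 0.0566]
tool_rot: [0.0, 0.752, 0.659, 0.0]
contact_force: [0.1, 0.2, -0.9]
gripper_width: 0.219
```

```bash
python3 - <<'E'
from rim import *
look("w15")
print(plateline("w15",.053,.104,82.5))
E
```

```text
t 23.8 tcp [ 0.6004 -0.0015  0.0566] yaw 82.5 q6 0.0
[249. 150.] 731 z [0.0349 0.0393 0.0495] rect [606.6  49.2] [ 2.3 55.5] 82.2
(array([ 0.5996577, -0.0015414]), np.float64(82.43848900311383), np.float64(55.58605767773162), np.float64(0.05141348748318042))
```

Call:
play_rows([
  [[0,0.0003,-0.002],0],
  [[0,0.0003,-0.004],0],
  [[0,0.0003,-0.006],0],
  [[0,0.0003,-0.007],0],
  [[0,0.0003,-0.007],0],
])

```text
time: 24.48
tool_pos: [0.6002, -0.0012, 0.0494]
tool_rot: [-0.0, 0.752, 0.659, -0.0]
contact_force: [0.0, 0.2, -0.8]
gripper_width: 0.228
```

Call:
play_rows([
  [[0,0,-0.0004],0],
  [[0,0,-0.0004],0],
])

```text
time: 24.72
tool_pos: [0.6003, -0.0012, 0.0492]
tool_rot: [0.0, 0.752, 0.659, 0.0]
contact_force: [0.4, -0.1, -1.7]
gripper_width: 0.222
```

Call:
play_rows([
  [[0,0,-0.0006],0],
  [[0,0,-0.0006],0],
])

```text
time: 24.98
tool_pos: [0.6005, -0.0012, 0.0488]
tool_rot: [0.0, 0.752, 0.659, 0.0]
contact_force: [-0.5, -0.1, 0.5]
gripper_width: 0.222
```

Call:
play_rows([
  [[0,0,0],0],
  [[0,0,0],0],
  [[0,0,0],0],
  [[0,0,0],0],
  [[0,0,0],0],
], grip=1)

```text
time: 25.6
tool_pos: [0.6003, -0.0012, 0.0485]
tool_rot: [-0.0, 0.752, 0.659, -0.0]
contact_force: [0.3, 0.3, -0.3]
gripper_width: 1.001
```

Call:
play_rows([
  [[0,0,0.01],0],
  [[0,0,0.04],0],
  [[0,0,0.09],0],
  [[0,0,0.09],0],
  [[0,0,0.09],0],
])

```text
time: 26.22
tool_pos: [0.6003, -0.0012, 0.139]
tool_rot: [0.0, 0.752, 0.659, 0.0]
contact_force: [-0.1, -0.5, -0.9]
gripper_width: 1.001
```

Call:
play_rows([
  [[-0.03,-0.03,0.03],0],
  [[-0.06,-0.06,0.06],0],
  [[-0.08,-0.08,0.1],0],
  [[-0.08,-0.08,0.15],0],
  [[-0.08,-0.08,0.15],0],
])

```text
time: 26.85
tool_pos: [0.5216, -0.082, 0.2925]
tool_rot: [0.003, 0.752, 0.659, 0.002]
contact_force: [0.2, -0.0, -0.2]
gripper_width: 0.998
```

```bash
python3 - <<'E'
from rim import *
look("w16",.03,.09)
look("w16b",.06,.09)
p,d,cp=load("w16b");W=cloud(p,d,cp)
# plate tilt for each cover
for n,c,R in(("long",(.5998,-.0012),.06),("round",(.6155,-.2311),.045),("short",(.6087,.2069),.05)):
    m=(W[...,2]>.040)&(W[...,2]<.048)&(np.hypot(W[...,0]-c[0],W[...,1]-c[1])<R); q=W[m]
    if len(q)<200: print(n,len(q));continue
    k=np.linalg.lstsq(np.c_[q[:,:2]-c,np.ones(len(q))],q[:,2],rcond=None)[0];print(n,len(q),np.round(k,4))
p,d=grab_frame("top");cv2.imwrite("pics/top1.png",p);np.savez("top1.npz",p=p,d=d,K=camera_params("top")["mtx"],T=camera_params("top")["world_from_camera"])
for n in("screw_tray","screwdriver"): print(n,[np.round(r["box"]) for r in boxes_of("top",n)[:1]])
p,d,cp=load("top1")
for i,m,q,rc,c in comps(p,d,cp,.03,.09): print(np.round(c),m.sum(),np.round(np.percentile(q[:,2],[5,50,95]),4),np.round(rc[0],1),np.round(rc[1],1),round(rc[2],1))
E
```

```text
t 26.85 tcp [ 0.5216 -0.082   0.2925] yaw 82.45 q6 -0.17
[304.  75.] 4730 z [0.0424 0.044  0.0738] rect [599.6  -0.8] [103.2  56.3] 82.5
[327. 250.] 2003 z [0.0361 0.044  0.0737] rect [ 612.1 -224.8] [71.4 58.7] 31.0
t 26.9 tcp [ 0.5207 -0.0815  0.2895] yaw 82.47 q6 -0.17
[312.  60.] 106 z [0.0657 0.0734 0.0748] rect [601.7  16.2] [ 3.8 20.3] 81.7
[312.  67.] 105 z [0.07   0.0733 0.075 ] rect [600.7   9.3] [ 4.1 20.2] 82.1
[312.  74.] 105 z [0.0676 0.074  0.0751] rect [599.9   2.5] [ 4.  20.3] 82.5
[311.  81.] 83 z [0.0697 0.0736 0.0747] rect [598.7  -4.8] [ 3.2 19.9] 82.0
[311.  88.] 83 z [0.0721 0.0734 0.075 ] rect [598.  -11.9] [ 3.1 20.1] 82.7
[310.  96.] 84 z [0.0672 0.0735 0.0747] rect [596.8 -18.9] [ 3.4 20. ] 83.4
[334. 263.] 483 z [0.0619 0.0721 0.0744] rect [ 615.4 -230.7] [41.5 20.3] 71.0
long 3914 [0.001  0.0002 0.0438]
round 1127 [ 0.0041 -0.0066  0.0437]
short 0
screw_tray [array([109., 189., 146., 234.])]
screwdriver [array([401., 182., 423., 224.])]
[341. 169.] 235 [0.039  0.0451 0.0746] [ 616.8 -244.3] [71.3 46.4] 15.2
[196. 177.] 427 [0.0381 0.0445 0.0755] [605.9 205.6] [72.1 56.6] 83.6
[256. 177.] 388 [0.0383 0.0443 0.0747] [599.5  14.7] [69.5 57. ] 83.0
[286. 369.] 70 [0.0324 0.0611 0.0838] [ 25.8 -61. ] [54.  10.5] 25.3
```

View pics/w16.png

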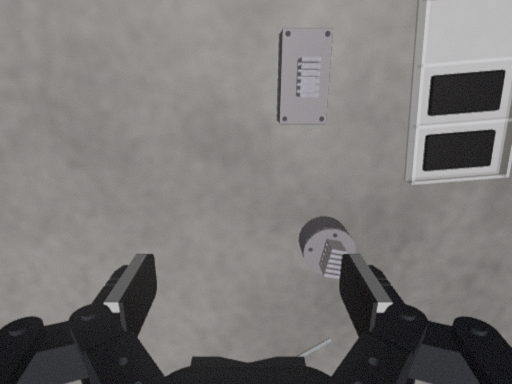

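View pics/top1.png

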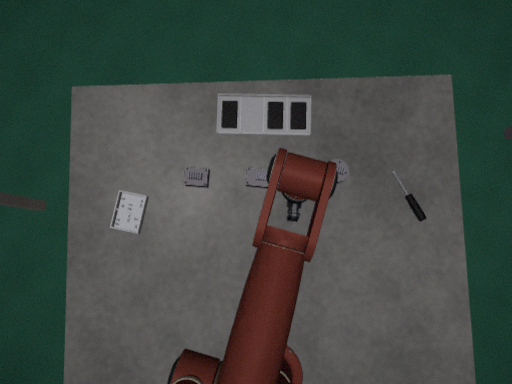

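All three covers are seated level, and the tray and screwdriver show at their starting places. I'll let the arm settle, then hand in.

Call:
play_rows([
  [[0,0,0],0],
  [[0,0,0],0],
])

```text
time: 27.35
tool_pos: [0.5201, -0.081, 0.2876]
tool_rot: [-0.001, 0.752, 0.659, -0.0]
contact_force: [-0.8, 0.4, 0.0]
gripper_width: 1.004
```

```bash
python3 -c "
from plant import *
ticket.job_done(); print(status.state()['time'])"
```

```text
the job is handed in; nothing more can be done
the job is handed in; nothing more can be done
```

All three covers are on their own housings and released, and I handed the job in at about 27 s. It reported no verdict, as expected.

- **Seating:** each plate's top was at about 44 mm and each block's top at about 74 mm, which is what a fully seated cover should read.
- **Centring and line:** each cover was within about 1 mm of its mouth centre. The long and short covers were in line to about 0.1°.
- **Level:** the long plate fitted level to about 0.001 rad and the round plate to about 0.008 rad. I did not fit the short plate's tilt.
- **Surroundings:** the tray's box matched its first one within 2 pixels, and the robot finished clear with the gripper open. I saw no contact force above about 3 N.

**Checks that disagreed:**
- The top and wrist cameras differed by 2–3 mm, so I aligned each cover to its housing within wrist views.
- In the last top picture the arm hid part of the long and round housings. Its off-centre readings there are partial views, and the wrist view confirmed both covers.
- The network's last box round the screwdriver was smaller than its first, but in the picture the screwdriver lies where it began.

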